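# Find the full dye tin by weight and set it in the drip tray

### The job

One of the four identical closed tins in the leaning rack is full and the others are mostly used up: feel by lifting which one is much the heaviest. Stand that tin upright in the free bay of the drip tray, setting it down gently, and leave the other three seated in their own pockets. Do not disturb the cup in the tray.

Things in the scene. Friction and masses are not known exactly. Their poses are not given: they have to be found in the camera images.
- tin_a: opaque closed metal tin with a paper band, in the first (-y end) rack pocket: 60 mm (own x) x 46 mm (own y) x 130 mm tall (own z), plus a black cap 30 mm wide, 10 mm high. Origin: centre of underside; z points out through the cap. Starts leaning 30 degrees to the rack's front. All four look alike; which is full changes: the full one weighs 0.7 to 0.9 kg, the others 0.15 to 0.4 kg
- tin_b: opaque closed metal tin with a paper band, in the second rack pocket: 60 mm (own x) x 46 mm (own y) x 130 mm tall (own z), plus a black cap 30 mm wide, 10 mm high. Origin: centre of underside; z points out through the cap. Starts leaning 30 degrees to the rack's front. All four look alike; which is full changes: the full one weighs 0.7 to 0.9 kg, the others 0.15 to 0.4 kg
- tin_c: opaque closed metal tin with a paper band, in the third rack pocket: 60 mm (own x) x 46 mm (own y) x 130 mm tall (own z), plus a black cap 30 mm wide, 10 mm high. Origin: centre of underside; z points out through the cap. Starts leaning 30 degrees to the rack's front. All four look alike; which is full changes: the full one weighs 0.7 to 0.9 kg, the others 0.15 to 0.4 kg
- tin_d: opaque closed metal tin with a paper band, in the fourth (+y end) rack pocket: 60 mm (own x) x 46 mm (own y) x 130 mm tall (own z), plus a black cap 30 mm wide, 10 mm high. Origin: centre of underside; z points out through the cap. Starts leaning 30 degrees to the rack's front. All four look alike; which is full changes: the full one weighs 0.7 to 0.9 kg, the others 0.15 to 0.4 kg
- rack: fixed grey rack, base 150 x 350 mm. Origin: centre of its foot on the table; front is own -x. Four pockets lean along own (-0.5, 0, 0.866); floor centres at own x 0, y -135, -45, 45, 135, z 42 mm. Along the lean, front board 65 mm high, back board and walls between pockets 40 mm; the tins stand free above, 44 mm apart. A pocket is 66 mm deep, 80 mm wide
- tray: fixed shallow steel drip tray, 130 mm (own x) by 212 mm (own y), rim and middle rib 18 mm high, 4 mm thick; the rib splits it into two bays, each 122 x 102 mm inside. Origin: centre of its underside. The bay at own +y holds a paper cup, the one at own -y is free
- bay (a point): centre of the inner floor of the tray's free bay, 4 mm above the table
- cup: open paper cup, 68 mm across the rim, 75 mm tall, standing in the tray's other bay. Origin: centre of its underside

How it is judged:
By the outcome, as a careful person would: the job done as asked, in the order asked, and still so for the second after the job is handed in, with the robot touching nothing.
It also fails if it takes over 72 s, if anything falls off the work surface, if the arm or the gripper's body presses on something with over 40 N, if the wrist force passes 120 N, or if a joint passes its speed limit or range.

### The arm

A 6-joint arm with a two-finger parallel gripper is mounted at the origin on the work surface. World frame = base frame: x ahead of the robot, y to its left, z up, the work surface at z = 0. Lengths are in m, angles in rad, forces in N, time in s.
With the tool pointing down it reaches from about 0.25 to 0.725 m from the base axis. Payload 4 kg.
Tool frame: the origin (TCP) lies midway between the tips of the shut fingers; the grasp point (between the pads) lies 19 mm behind it (bot.grip_point_offset is the distance from the TCP to the grasp point, in m); z points along the fingers, y is the line along which they close (so a half turn about z gives the same grasp; the last joint's range is limited). The gripper opens to 85 mm and grips with 20 to 120 N. Pads are 22 mm wide; open, the fingers measure 114 mm over their backs; the gripper's body (76 mm by 85 mm) begins 54 mm behind the grasp point. The pads swing forward as they close: fully open they stand 13 mm farther back than shut.
Start: joints at [1.104, 0.241, 0.005, 1.335, 0, 1.571], TCP at [0.225, 0.447, 0.2] pointing down, gripper open.
Joint ranges: [-2.72, 2.72], [-1.05, 1.87], [-1.09, 1.28], [-1.99, 2.15], [-1.42, 1.44], [-3.14, 3.14]. Speed limits (rad/s): [2.79, 2.79, 3.14, 3.14, 3.14, 3.14].

### API

Orientations are given as a rotation vector (axis times angle).
In Python, from station import bot gives the robot as it stands.
- The arm moves only by the tool carry_out, never from a script. Its argument "deltas" is a list of rows, each a list of 7 numbers: the shift along the tool's x, y, z as a fraction of full scale, then the turn, a rotation vector about the tool's x, y, z as a fraction of full scale, then the opening, from 0 (shut) to 1 (fully open). In form: [[x, y, z, ax, ay, az, hand], ...]. A call has 1 to 8 rows; each row is the pose to reach, as a shift and turn from the pose commanded when the call began, along the tool's axes at that moment; what a row does not reach only later rows make up. Full scale, the value 1, is 20 cm for a shift and pi/4 rad for a turn. A row lasts 1/10 s, in which the tool goes at most 50 mm and 8.59 degrees, less where a joint would pass 70% of its speed; a pose out of reach is approached as far as the arm can. A call with a number of a shift or a turn outside -1 to 1 is refused whole. A call with a gripper value outside its range is refused whole. The fingers move at their own pace and stop on an object; "force" is the grip in N (left out, the last holds). Time passes only in rows, so rows that repeat a pose let the fingers close. It gives the time, the measured TCP pose, the force, the opening and the grip force at its end, in the units of the state.
- bot.observe(): the state, without advancing time (a new reading comes with each control period).
- bot.grab_frame(name): name is "scene" or "top" or "wrist"; returns the picture (384x512x3 uint8, red, green, blue); there is no depth.
- bot.camera_info(name): a dict with "fx", "fy", "cx", "cy" (pixels), "R" (3x3) and "t" (3): a world point X has camera coordinates R X + t; the wrist camera has in their place "tool_from_camera" (4x4, takes a point from camera to tool coordinates, whose origin is the TCP and whose axes are the flange's). Camera axes: x right, y down, z forward; pixel columns grow to the right and rows downward; lengths in m; the calibration is good to about 2 mm. A picture is of the moment at which its call begins: read the wrist's pose just before it. camera_info takes no time and is no camera call.
- bot.finish_job(): hands the job in; it is judged then, once.
The state is a dict: "t": time; "joint_pos": joint angles; "qd": joint speeds; "effort": joint torques, N m; "position": TCP position; "tcp_rot": TCP orientation; "contact_force": force on the tool from outside, world axes, zero at the start; "moment": the same for the moment, N m; "opening": opening from 0.0 (shut) to 1.0 (fully open); "grip_force": force on a finger pad.
Only numpy, scipy, OpenCV 4.12 (cv2) and the standard library are available. Lean on these libraries where they do the work, as an engineer would, in place of code of your own. Each camera call takes 0.05 s, during which the arm holds its last target. There are 200 camera calls.

## Working session

There is one attempt and no reset: what is moved stays moved. The work goes in short steps, Python scripts to look and compute and a tool call to move; the robot and the scene stay as the last step left them, time stands still between calls to the robot, and variables do not carry over. Pictures are saved under pics/ and viewed, at most 10 in all, crops included, and the job is handed in when it is done.

Besides the shell and the picture viewer there is one more tool, called after ">>>" as name(argument=value, ...) on one line, values as JSON. carry_out: Moves the arm, as the interface text tells. Its arguments: {"type":"object","properties":{"deltas":{"type":"array"},"force":{"type":"number"}},"required":["deltas"]}

```bash
ls; mkdir -p pics; python3 - <<'E'
from station import bot
import cv2
o=bot.observe(); print({k:o[k] for k in o})
for n in("scene","top"):
    cv2.imwrite(f"pics/{n}.png",cv2.resize(bot.grab_frame(n)[:,:,::-1],(800,600),interpolation=cv2.INTER_CUBIC))
    print(bot.camera_info(n))
print(bot.camera_info("wrist"))
E
```

```text
pics
{'t': 0.0, 'joint_pos': array([1.10403582e+00, 2.41441561e-01, 3.68250702e-03, 1.33518274e+00,
       8.78352054e-06, 1.57081196e+00]), 'qd': array([ 0.00037774,  0.00037245, -0.00149454, -0.00030386, -0.00076238,
       -0.00075284]), 'effort': array([ 3.07624987e-04, -3.72316825e+01,  2.52409315e+01,  1.69036427e-02,
        4.37023857e-07, -1.24078795e-06]), 'position': array([0.22467403, 0.44587929, 0.19888283]), 'tcp_rot': array([-0.72645492, -3.05592638,  0.00327502]), 'contact_force': array([ 0.36777445, -0.8373566 , -0.1415098 ]), 'moment': array([ 0.00868304, -0.03578606, -0.00269874]), 'grip_force': 0.0, 'opening': 1.0023084195497574}
{'fx': 387.9428397923739, 'fy': 387.9428397923739, 'cx': 255.5834878970999, 'cy': 191.82436779363402, 'R': array([[ 0.78360406,  0.62122139, -0.00697613],
       [ 0.48010019, -0.61264516, -0.62782936],
       [-0.39429492,  0.4886204 , -0.77831974]]), 't': array([-0.46253599, -0.17919995,  1.27361279])}
{'fx': 421.9343861251733, 'fy': 421.9343861251733, 'cx': 257.8650366048393, 'cy': 192.43621595849683, 'R': array([[ 0.00359643, -0.9999878 , -0.00338614],
       [-0.99803705, -0.00337765, -0.06253514],
       [ 0.06252294,  0.00360439, -0.99803702]]), 't': array([0.07459243, 0.58118673, 1.02524093])}
{'fx': 338.2296062668196, 'fy': 338.2296062668196, 'cx': 256.07093713920267, 'cy': 192.34841075947466, 'tool_from_camera': array([[ 1.21454419e-03, -9.58300868e-01, -2.85758588e-01,
         7.30402329e-02],
       [ 9.99999228e-01,  1.23889587e-03,  9.55640997e-05,
        -2.27101440e-04],
       [ 2.62445975e-04, -2.85758484e-01,  9.58301633e-01,
        -1.73207527e-01],
       [ 0.00000000e+00,  0.00000000e+00,  0.00000000e+00,
         1.00000000e+00]])}
```

View pics/top.png

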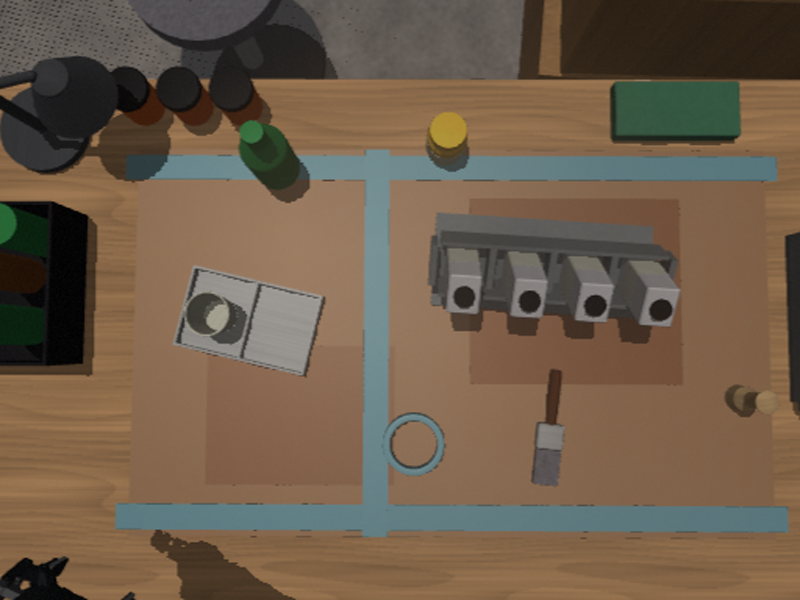

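View pics/scene.png

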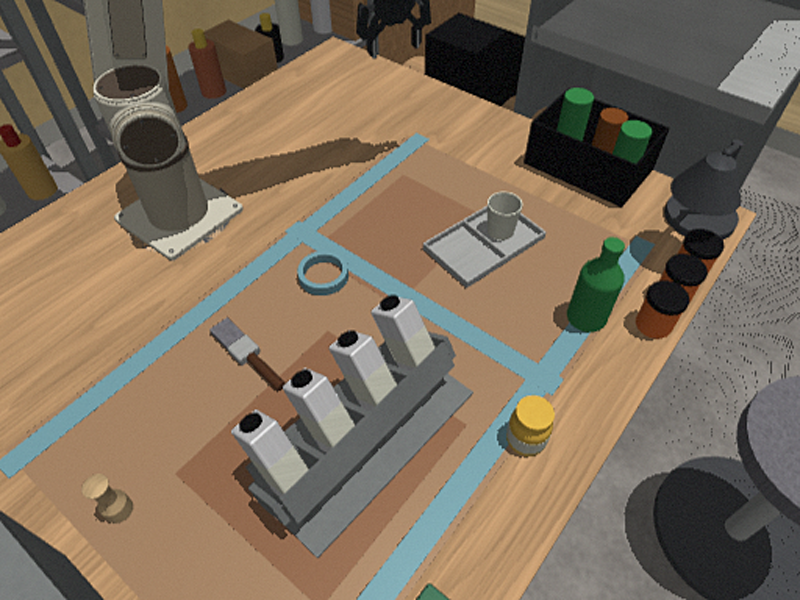

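The top view shows the four caps at (464,296), (529,301), (595,306) and (660,310), running d to a. The tray's corners are (193,267), (324,295), (305,376) and (174,345). In the scene view the caps are at (250,423), (302,379), (348,339) and (391,303), running a to d. I'll fit the poses and look at a closer crop.

```bash
cat >h.py <<'E'
import numpy as np, cv2
from scipy.optimize import least_squares
from scipy.spatial.transform import Rotation as Ro
from station import bot
def proj(n,X):
    c=bot.camera_info(n); p=np.atleast_2d(X)@c['R'].T+c['t']
    return np.c_[c['fx']*p[:,0]/p[:,2]+c['cx'],c['fy']*p[:,1]/p[:,2]+c['cy']]
def ray(n,uv,z):
    c=bot.camera_info(n); d=c['R'].T@np.array([(uv[0]-c['cx'])/c['fx'],(uv[1]-c['cy'])/c['fy'],1]); o=-c['R'].T@c['t']
    return o+d*(z-o[2])/d[2]
E
python3 - <<'E'
from h import *
S=.64
top=np.array([[660,310],[595,306],[529,301],[464,296]])*S
sc=np.array([[250,423],[302,379],[348,339],[391,303]])*S
def f(p,a,b): return np.r_[(proj('top',p)-a).ravel(),(proj('scene',p)-b).ravel()]
for a,b in zip(top,sc):
    r=least_squares(lambda p:f(p[None],a,b),[.4,-.2,.15]); print(r.x.round(4),r.fun.round(2))
def caps(q,dx=-.003):
    x,y,w=q; R=Ro.from_euler('z',w).as_matrix()
    L=np.array([-.5,0,.866]); F=np.array([.866,0,.5])
    return np.array([x,y,0])+np.array([np.array([0,v,.042])+.14*L+dx*F for v in(-.135,-.045,.045,.135)])@R.T
r=least_squares(lambda q:f(caps(q),top,sc),[.45,-.2,-.07]); print(r.x,r.fun.round(1))
t=np.array([[193,267],[324,295],[305,376],[174,345]])*S
c=np.array([ray('top',p,.018) for p in t]); print(c.round(4), c.mean(0))
ys=c[[0,3]].mean(0)-c[[1,2]].mean(0); print(np.arctan2(-ys[0],ys[1]),np.linalg.norm(ys))
a=bot.grab_frame('top')[120:220,265:445]; b=bot.grab_frame('scene')[180:320,140:300]
cv2.imwrite('pics/c.png',np.vstack([cv2.resize(a[:,:,::-1],(540,300),interpolation=2),cv2.resize(b[:80,:,::-1],(540,270),interpolation=2)]))
E
```

```text
[ 0.5607 -0.2767  0.1552] [0.04 0.04 0.05 0.  ]
[ 0.5667 -0.1868  0.1557] [-0.33 -0.36 -0.49 -0.02]
[ 0.5727 -0.0967  0.1562] [-0.12 -0.13 -0.19 -0.  ]
[ 0.5797 -0.0071  0.1568] [-0.28 -0.33 -0.48  0.01]
[ 0.64332935 -0.14681322 -0.06737829] [ 1.2 -0.7  0.5 -1.1  0.5 -0.9 -0.  -0.6 -0.2 -1.2 -0.5 -1.2 -0.1 -1.1
 -0.5 -1.2]
[[0.6335 0.4106 0.018 ]
 [0.5895 0.2017 0.018 ]
 [0.4617 0.2302 0.018 ]
 [0.5096 0.4377 0.018 ]] [0.54859069 0.32006848 0.018     ]
-0.21706659616772894 0.21321265712006618
```

View pics/c.png

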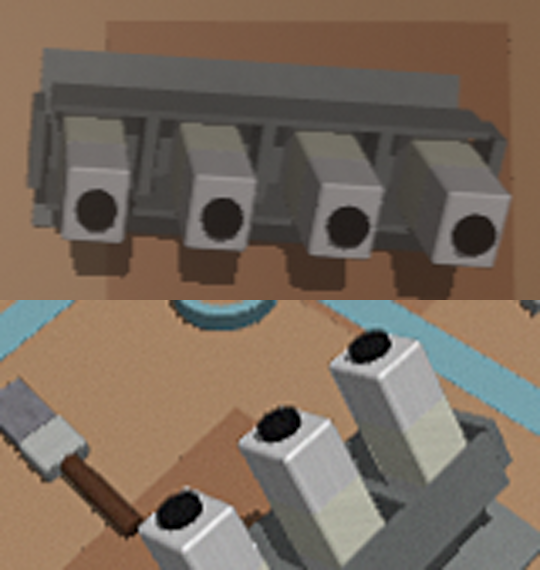

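The crop shows the tins centred in their pockets. The cap blobs fit the model if they are taken at 135 mm, the middle of the cap. Next I'll plan the approach to tin_d.

```bash
cat >>h.py <<'E'
RK=None
def rack():
    S=.64
    top=np.array([[660,310],[595,306],[529,301],[464,296]])*S
    sc=np.array([[250,423],[302,379],[348,339],[391,303]])*S
    f=lambda q:np.r_[(proj('top',pts(q,.135))-top).ravel(),(proj('scene',pts(q,.135))-sc).ravel()]
    return least_squares(f,[.64,-.15,-.07])
L=np.array([-.5,0,.866025]); F=np.array([.866025,0,.5])
def pts(q,h,dx=-.003):
    R=Ro.from_euler('z',q[2]).as_matrix()
    return np.array([q[0],q[1],0])+np.array([np.array([0,v,.042])+h*L+dx*F for v in(-.135,-.045,.045,.135)])@R.T
def tinR(q):  # tool z = -lean; tool y = -+rack y, the nearer
    R=Ro.from_euler('z',q[2]).as_matrix(); z=-R@L; y=R@[0,1,0]
    return np.c_[np.cross(y,z),y,z]
def delta(p,R,show=True):
    o=bot.observe(); C=Ro.from_rotvec(o['tcp_rot']).as_matrix()
    best=min((R,R@np.diag([-1,-1,1])),key=lambda A:np.linalg.norm(Ro.from_matrix(C.T@A).as_rotvec()))
    d=np.r_[C.T@(p-o['position'])/.2,Ro.from_matrix(C.T@best).as_rotvec()/(np.pi/4)]
    print('delta',d.round(4)); return d
def st():
    o=bot.observe(); print({k:np.round(o[k],3).tolist() for k in('t','position','tcp_rot','joint_pos','contact_force','moment','opening','grip_force')})
E
python3 - <<'E'
from h import *
r=rack(); print(r.x,r.fun.round(1)); q=r.x
print(pts(q,.081)); print(pts(q,.17)); print(Ro.from_rotvec(bot.observe()['tcp_rot']).as_matrix().round(2))
delta(pts(q,.18)[3],tinR(q))
delta(pts(q,.23)[3],tinR(q))
E
```

```text
[ 0.64011794 -0.14662293 -0.06875607] [ 0.3 -0.1 -0.1 -0.6  0.1 -0.4 -0.2 -0.2 -0.  -0.5 -0.4 -0.3 -0.1 -0.1
 -0.6 -0.2]
[[ 0.58784694 -0.27834303  0.11064803]
 [ 0.59403011 -0.18855568  0.11064803]
 [ 0.60021329 -0.09876833  0.11064803]
 [ 0.60639646 -0.00898098  0.11064803]]
[[ 0.54345208 -0.2752858   0.18772425]
 [ 0.54963526 -0.18549845  0.18772425]
 [ 0.55581843 -0.09571109  0.18772425]
 [ 0.5620016  -0.00592374  0.18772425]]
[[-0.89  0.45 -0.  ]
 [ 0.45  0.89 -0.  ]
 [-0.   -0.   -1.  ]]
delta [-2.4996 -1.2692  0.0161 -0.1343 -0.6581 -0.4947]
delta [-2.3844 -1.318  -0.2004 -0.1343 -0.6581 -0.4947]
```

>>> carry_out(deltas=[[-0.1,-0.05,-0.2,-0.02,-0.08,-0.06,1],[-0.3,-0.15,-0.3,-0.05,-0.2,-0.15,1],[-0.5,-0.3,-0.3,-0.08,-0.35,-0.25,1],[-0.7,-0.4,-0.3,-0.11,-0.5,-0.38,1],[-0.8,-0.45,-0.3,-0.134,-0.6,-0.45,1],[-0.9,-0.5,-0.3,-0.134,-0.658,-0.495,1],[-1,-0.55,-0.3,-0.134,-0.658,-0.495,1],[-1,-0.55,-0.3,-0.134,-0.658,-0.495,1]])

```text
t: 1.0
position: [0.3542, 0.2562, 0.2597]
tcp_rot: [0.094, 2.616, -0.024]
contact_force: [-0.2, 0.8, -0.1]
opening: 1.0
grip_force: 0.0
```

```bash
python3 - <<'E'
from h import *
q=rack().x; st(); delta(pts(q,.21)[3],tinR(q))
E
```

```text
{'t': 1.0, 'position': [0.354, 0.256, 0.26], 'tcp_rot': [0.094, 2.616, -0.024], 'joint_pos': [0.962, -0.174, -0.4, 1.057, -0.444, 0.968], 'contact_force': [-0.153, 0.816, -0.131], 'moment': [0.025, 0.465, 0.024], 'opening': 1.0, 'grip_force': 0.0}
delta [-7.987e-01 -1.234e+00  6.759e-01 -5.000e-04  8.000e-04 -3.300e-03]
```

>>> carry_out(deltas=[[-0.1,-0.15,0.08,0,0,0,1],[-0.2,-0.35,0.16,0,0,0,1],[-0.35,-0.55,0.28,0,0,0,1],[-0.5,-0.75,0.42,0,0,0,1],[-0.6,-0.9,0.52,0,0,0,1],[-0.65,-0.96,0.55,0,0,0,1],[-0.65,-1,0.55,0,0,0,1],[-0.65,-1,0.55,0,0,0,1]])

```text
t: 1.8
position: [0.5073, 0.0467, 0.2289]
tcp_rot: [0.093, 2.618, -0.023]
contact_force: [-0.7, -0.4, -0.6]
opening: 1.001
grip_force: 0.0
```

```bash
python3 - <<'E'
from h import *
q=rack().x; st(); delta(pts(q,.19)[3],tinR(q)); delta(pts(q,.081)[3],tinR(q))
cv2.imwrite('pics/w1.png',bot.grab_frame('wrist')[:,:,::-1])
E
```

```text
{'t': 1.8, 'position': [0.507, 0.047, 0.229], 'tcp_rot': [0.093, 2.618, -0.023], 'joint_pos': [0.169, -0.156, -0.489, 0.728, -0.118, 0.209], 'contact_force': [-0.704, -0.396, -0.637], 'moment': [0.084, 0.485, 0.003], 'opening': 1.001, 'grip_force': 0.0}
delta [-1.501e-01 -2.436e-01  2.235e-01  2.000e-04 -1.800e-03 -2.600e-03]
delta [-1.509e-01 -2.437e-01  7.685e-01  2.000e-04 -1.800e-03 -2.600e-03]
```

View pics/w1.png

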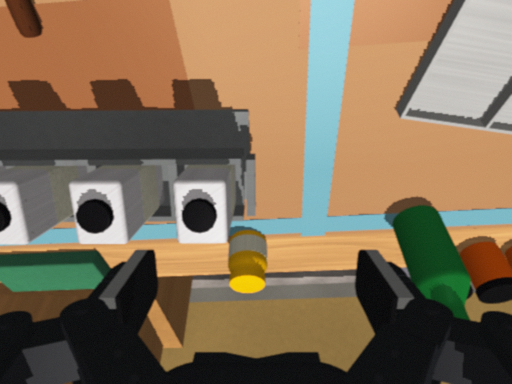

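The wrist view shows tin_d's cap at (200,214). I predicted (199,218), so the calibration agrees to about 3 mm.

>>> carry_out(deltas=[[-0.08,-0.14,0.1,0,0,0,0.85],[-0.14,-0.24,0.2,0,0,0,0.85],[-0.15,-0.244,0.24,0,0,0,0.85],[-0.15,-0.244,0.38,0,0,0,0.85],[-0.15,-0.244,0.52,0,0,0,0.85],[-0.15,-0.244,0.66,0,0,0,0.85],[-0.15,-0.244,0.76,0,0,0,0.85],[-0.15,-0.244,0.765,0,0,0,0.85]], force=60)

```text
t: 2.65
position: [0.6049, -0.006, 0.1088]
tcp_rot: [0.087, 2.622, -0.021]
contact_force: [-0.9, 0.3, -0.3]
opening: 0.851
grip_force: 0.0
```

>>> carry_out(deltas=[[0,0,0,0,0,0,0.85],[0,0,0,0,0,0,0.3],[0,0,0,0,0,0,0.3],[0,0,0,0,0,0,0.3],[0,0,0,0,0,0,0.3],[0,0,0,0,0,0,0.3],[0,0,0,0,0,0,0.3],[0,0,0,0,0,0,0.3]], force=60)

```text
t: 3.45
position: [0.607, -0.008, 0.1141]
tcp_rot: [0.09, 2.613, -0.022]
contact_force: [-4.8, 0.3, 6.1]
opening: 0.521
grip_force: 60.9
```

```bash
python3 - <<'E'
from h import *
q=rack().x; st(); delta(pts(q,.081)[3],tinR(q))
E
```

```text
{'t': 3.45, 'position': [0.607, -0.008, 0.114], 'tcp_rot': [0.09, 2.613, -0.022], 'joint_pos': [0.007, 0.155, -0.515, 0.375, -0.036, 0.065], 'contact_force': [-4.782, 0.306, 6.14], 'moment': [0.202, 0.769, 0.214], 'opening': 0.521, 'grip_force': 60.915}
delta [ 0.011  -0.005   0.0134  0.0023  0.0042 -0.0003]
```

>>> carry_out(deltas=[[0,0,-0.02,0,0,0,0.3],[-0.005,0,-0.05,0,0,0,0.3],[-0.01,0,-0.08,0,0,0,0.3],[-0.01,0,-0.11,0,0,0,0.3],[-0.01,0,-0.12,0,0,0,0.3],[-0.01,0,-0.12,0,0,0,0.3],[-0.01,0,-0.12,0,0,0,0.3],[-0.01,0,-0.12,0,0,0,0.3]])

```text
t: 4.25
position: [0.5962, -0.0077, 0.1334]
tcp_rot: [0.09, 2.617, -0.023]
contact_force: [-0.3, 0.1, -2.1]
opening: 0.521
grip_force: 61.6
```

```bash
python3 - <<'E'
from h import *
q=rack().x; st(); delta(pts(q,.081)[3],tinR(q))
E
```

```text
{'t': 4.25, 'position': [0.596, -0.008, 0.133], 'tcp_rot': [0.09, 2.617, -0.023], 'joint_pos': [0.008, 0.11, -0.506, 0.433, -0.038, 0.067], 'contact_force': [-0.251, 0.128, -2.081], 'moment': [0.006, 0.596, -0.021], 'opening': 0.521, 'grip_force': 61.643}
delta [ 0.0121 -0.0031  0.1241  0.0011 -0.0002 -0.0004]
```

Tin_d pulls 2.1 N, about 0.2 kg, so it is light. I'll put it back.

>>> carry_out(deltas=[[0,0,0.04,0,0,0,0.3],[0.005,0,0.08,0,0,0,0.3],[0.01,0,0.1,0,0,0,0.3],[0.01,0,0.11,0,0,0,0.3],[0.01,0,0.115,0,0,0,0.3],[0.01,0,0.115,0,0,0,0.3],[0.01,0,0.115,0,0,0,0.85],[0.01,0,0.115,0,0,0,0.85]])

```text
t: 5.05
position: [0.6057, -0.0083, 0.1125]
tcp_rot: [0.09, 2.617, -0.023]
contact_force: [-0.7, 0.1, -0.1]
opening: 0.841
grip_force: 0.0
```

>>> carry_out(deltas=[[0,0,0,0,0,0,0.85],[0,0,0,0,0,0,0.85],[0,0,-0.05,0,0,0,0.85],[0,0,-0.15,0,0,0,0.85],[0,0,-0.3,0,0,0,0.85],[0,0,-0.45,0,0,0,0.85],[0,0,-0.55,0,0,0,0.85],[0,0,-0.55,0,0,0,0.85]])

```text
t: 5.85
position: [0.5522, -0.0044, 0.2124]
tcp_rot: [0.09, 2.609, -0.022]
contact_force: [0.7, 0.3, 0.3]
opening: 0.851
grip_force: 0.0
```

```bash
python3 - <<'E'
from h import *
q=rack().x; st(); delta(pts(q,.19)[2],tinR(q)); delta(pts(q,.082)[2],tinR(q))
cv2.imwrite('pics/w2.png',bot.grab_frame('wrist')[:,:,::-1])
E
```

```text
{'t': 5.85, 'position': [0.552, -0.004, 0.212], 'tcp_rot': [0.09, 2.609, -0.022], 'joint_pos': [0.017, -0.065, -0.463, 0.644, -0.042, 0.075], 'contact_force': [0.671, 0.343, 0.323], 'moment': [0.023, 0.472, -0.003], 'opening': 0.851, 'grip_force': 0.0}
delta [ 0.0186 -0.454   0.0306  0.0019  0.0091 -0.0005]
delta [ 2.250e-02 -4.549e-01  5.706e-01  1.900e-03  9.100e-03 -5.000e-04]
```

View pics/w2.png

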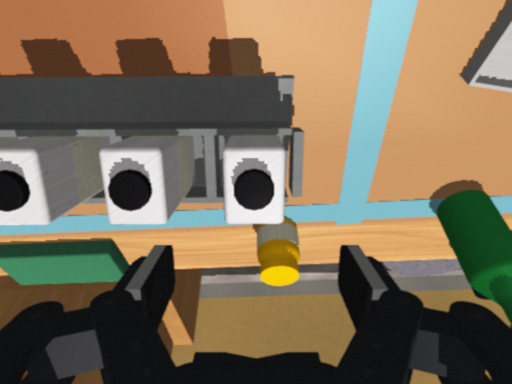

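Tin_d is seated again, with its cap at (254,190) and its edge in line with the others. Tin_c's cap is at (130,190). On to tin_c.

>>> carry_out(deltas=[[0.01,-0.15,0,0,0,0,0.85],[0.02,-0.35,0,0,0.009,0,0.85],[0.02,-0.45,0,0,0.009,0,0.85],[0.02,-0.455,0.05,0,0.009,0,0.85],[0.02,-0.455,0.2,0,0.009,0,0.85],[0.02,-0.455,0.38,0,0.009,0,0.85],[0.02,-0.455,0.54,0,0.009,0,0.85],[0.02,-0.455,0.565,0,0.009,0,0.85]])

```text
t: 6.7
position: [0.5956, -0.0974, 0.1018]
tcp_rot: [0.09, 2.632, -0.02]
contact_force: [-1.0, 0.5, -0.1]
opening: 0.849
grip_force: 0.0
```

>>> carry_out(deltas=[[0,0,0,0,0,0,0.85],[0,0,0,0,0,0,0.3],[0,0,0,0,0,0,0.3],[0,0,0,0,0,0,0.3],[0,0,0,0,0,0,0.3],[0,0,0,0,0,0,0.3],[0,0,0,0,0,0,0.3],[0,0,0,0,0,0,0.3]])

```text
t: 7.5
position: [0.5984, -0.099, 0.1101]
tcp_rot: [0.09, 2.62, -0.023]
contact_force: [-5.6, 1.2, 7.4]
opening: 0.523
grip_force: 62.5
```

>>> carry_out(deltas=[[0,0,-0.02,0,0,0,0.3],[-0.005,0,-0.05,0,0,0,0.3],[-0.01,0,-0.08,0,0,0,0.3],[-0.01,0,-0.11,0,0,0,0.3],[-0.01,0,-0.12,0,0,0,0.3],[-0.01,0,-0.12,0,0,0,0.3],[-0.01,0,-0.12,0,0,0,0.3],[-0.01,0,-0.12,0,0,0,0.3]])

```text
t: 8.3
position: [0.5876, -0.0982, 0.1296]
tcp_rot: [0.09, 2.624, -0.022]
contact_force: [0.0, 0.1, -0.8]
opening: 0.521
grip_force: 61.6
```

Tin_c pulls under 2 N, so it is light too. I'll put it back and go to tin_b.

>>> carry_out(deltas=[[0,0,0.04,0,0,0,0.3],[0.005,0,0.08,0,0,0,0.3],[0.01,0,0.1,0,0,0,0.3],[0.01,0,0.11,0,0,0,0.3],[0.01,0,0.115,0,0,0,0.3],[0.01,0,0.115,0,0,0,0.3],[0.01,0,0.115,0,0,0,0.85],[0.01,0,0.115,0,0,0,0.85]])

```text
t: 9.1
position: [0.5967, -0.0988, 0.1084]
tcp_rot: [0.091, 2.625, -0.022]
contact_force: [0.0, -0.2, 0.3]
opening: 0.839
grip_force: 0.0
```

>>> carry_out(deltas=[[0,0,0,0,0,0,0.85],[0,0,0,0,0,0,0.85],[0,0,-0.05,0,0,0,0.85],[0,0,-0.15,0,0,0,0.85],[0,0,-0.3,0,0,0,0.85],[0,0,-0.45,0,0,0,0.85],[0,0,-0.55,0,0,0,0.85],[0,0,-0.55,0,0,0,0.85]])

```text
t: 9.9
position: [0.5441, -0.0957, 0.209]
tcp_rot: [0.09, 2.617, -0.024]
contact_force: [1.0, 0.2, -0.5]
opening: 0.848
grip_force: 0.0
```

```bash
python3 - <<'E'
from h import *
q=rack().x; st(); delta(pts(q,.19)[1],tinR(q)); delta(pts(q,.083)[1],tinR(q))
E
```

```text
{'t': 9.9, 'position': [0.544, -0.096, 0.209], 'tcp_rot': [0.09, 2.617, -0.024], 'joint_pos': [-0.22, -0.055, -0.458, 0.649, 0.075, -0.131], 'contact_force': [1.014, 0.177, -0.511], 'moment': [0.055, 0.436, 0.048], 'opening': 0.848, 'grip_force': 0.0}
delta [ 2.500e-03 -4.462e-01  2.120e-02 -2.000e-04  1.000e-04 -1.000e-04]
delta [ 2.600e-03 -4.461e-01  5.562e-01 -2.000e-04  1.000e-04 -1.000e-04]
```

>>> carry_out(deltas=[[0,-0.15,0,0,0,0,0.85],[0,-0.35,0,0,0,0,0.85],[0,-0.44,0,0,0,0,0.85],[0,-0.446,0.05,0,0,0,0.85],[0,-0.446,0.2,0,0,0,0.85],[0,-0.446,0.38,0,0,0,0.85],[0,-0.446,0.53,0,0,0,0.85],[0,-0.446,0.55,0,0,0,0.85]])

```text
t: 10.7
position: [0.5892, -0.1855, 0.103]
tcp_rot: [0.089, 2.632, -0.018]
contact_force: [-1.0, -0.3, -0.6]
opening: 0.849
grip_force: 0.0
```

>>> carry_out(deltas=[[0,0,0,0,0,0,0.85],[0,0,0,0,0,0,0.3],[0,0,0,0,0,0,0.3],[0,0,0,0,0,0,0.3],[0,0,0,0,0,0,0.3],[0,0,0,0,0,0,0.3],[0,0,0,0,0,0,0.3],[0,0,0,0,0,0,0.3]])

```text
t: 11.5
position: [0.5918, -0.1882, 0.111]
tcp_rot: [0.09, 2.62, -0.024]
contact_force: [-6.2, -0.4, 6.6]
opening: 0.52
grip_force: 62.2
```

>>> carry_out(deltas=[[0,0,-0.02,0,0,0,0.3],[-0.005,0,-0.05,0,0,0,0.3],[-0.01,0,-0.08,0,0,0,0.3],[-0.01,0,-0.11,0,0,0,0.3],[-0.01,0,-0.12,0,0,0,0.3],[-0.01,0,-0.12,0,0,0,0.3],[-0.01,0,-0.12,0,0,0,0.3],[-0.01,0,-0.12,0,0,0,0.3]])

```text
t: 12.3
position: [0.581, -0.1872, 0.1304]
tcp_rot: [0.09, 2.624, -0.022]
contact_force: [1.1, -0.6, -2.5]
opening: 0.519
grip_force: 62.2
```

Tin_b is also light, at about 2.5 N. Put it back and lift tin_a to confirm.

>>> carry_out(deltas=[[0,0,0.04,0,0,0,0.3],[0.005,0,0.08,0,0,0,0.3],[0.01,0,0.1,0,0,0,0.3],[0.01,0,0.11,0,0,0,0.3],[0.01,0,0.115,0,0,0,0.3],[0.01,0,0.115,0,0,0,0.3],[0.01,0,0.115,0,0,0,0.85],[0.01,0,0.115,0,0,0,0.85]])

```text
t: 13.1
position: [0.5902, -0.1878, 0.1092]
tcp_rot: [0.091, 2.625, -0.022]
contact_force: [0.1, 0.4, 0.2]
opening: 0.841
grip_force: 0.0
```

>>> carry_out(deltas=[[0,0,0,0,0,0,0.85],[0,0,0,0,0,0,0.85],[0,0,-0.05,0,0,0,0.85],[0,0,-0.15,0,0,0,0.85],[0,0,-0.3,0,0,0,0.85],[0,0,-0.45,0,0,0,0.85],[0,0,-0.55,0,0,0,0.85],[0,0,-0.55,0,0,0,0.85]])

```text
t: 13.9
position: [0.5374, -0.1851, 0.2098]
tcp_rot: [0.09, 2.617, -0.026]
contact_force: [0.5, -0.5, 0.4]
opening: 0.85
grip_force: 0.0
```

```bash
python3 - <<'E'
from h import *
q=rack().x; st(); delta(pts(q,.19)[0],tinR(q)); delta(pts(q,.083)[0],tinR(q))
E
```

```text
{'t': 13.9, 'position': [0.537, -0.185, 0.21], 'tcp_rot': [0.09, 2.617, -0.026], 'joint_pos': [-0.437, -0.006, -0.405, 0.677, 0.179, -0.323], 'contact_force': [0.458, -0.521, 0.401], 'moment': [0.047, 0.514, -0.03], 'opening': 0.85, 'grip_force': 0.0}
delta [ 2.400e-03 -4.476e-01  2.690e-02 -2.000e-03 -3.000e-04  4.000e-04]
delta [ 2.300e-03 -4.468e-01  5.619e-01 -2.000e-03 -3.000e-04  4.000e-04]
```

>>> carry_out(deltas=[[0,-0.15,0,0,0,0,0.85],[0,-0.35,0,0,0,0,0.85],[0,-0.44,0,0,0,0,0.85],[0,-0.447,0.05,0,0,0,0.85],[0,-0.447,0.2,0,0,0,0.85],[0,-0.447,0.38,0,0,0,0.85],[0,-0.447,0.53,0,0,0,0.85],[0,-0.447,0.555,0,0,0,0.85]])

```text
t: 14.7
position: [0.5834, -0.274, 0.1028]
tcp_rot: [0.09, 2.631, -0.016]
contact_force: [-0.4, 0.4, -0.0]
opening: 0.849
grip_force: 0.0
```

>>> carry_out(deltas=[[0,0,0,0,0,0,0.85],[0,0,0,0,0,0,0.3],[0,0,0,0,0,0,0.3],[0,0,0,0,0,0,0.3],[0,0,0,0,0,0,0.3],[0,0,0,0,0,0,0.3],[0,0,0,0,0,0,0.3],[0,0,0,0,0,0,0.3]], force=80)

```text
t: 15.5
position: [0.5855, -0.2779, 0.1111]
tcp_rot: [0.091, 2.62, -0.025]
contact_force: [-4.1, 0.4, 6.2]
opening: 0.515
grip_force: 82.0
```

>>> carry_out(deltas=[[0,0,-0.02,0,0,0,0.3],[-0.005,0,-0.05,0,0,0,0.3],[-0.01,0,-0.08,0,0,0,0.3],[-0.01,0,-0.11,0,0,0,0.3],[-0.01,0,-0.12,0,0,0,0.3],[-0.01,0,-0.12,0,0,0,0.3],[-0.01,0,-0.12,0,0,0,0.3],[-0.01,0,-0.12,0,0,0,0.3]])

```text
t: 16.3
position: [0.5747, -0.2762, 0.1302]
tcp_rot: [0.091, 2.624, -0.022]
contact_force: [1.0, -0.1, -5.4]
opening: 0.513
grip_force: 83.3
```

Tin_a reads 5.4 N, clearly the heaviest so far. I'll lift it clear of the pocket and measure again.

>>> carry_out(deltas=[[0,0,-0.04,0,0,0,0.3],[0,0,-0.1,0,0,0,0.3],[0,0,-0.18,0,0,0,0.3],[0,0,-0.27,0,0,0,0.3],[0,0,-0.36,0,0,0,0.3],[0,0,-0.43,0,0,0,0.3],[0,0,-0.48,0,0,0,0.3],[0,0,-0.5,0,0,0,0.3]])

```text
t: 17.1
position: [0.5247, -0.2733, 0.2185]
tcp_rot: [0.092, 2.624, -0.024]
contact_force: [0.3, 0.0, -7.2]
opening: 0.516
grip_force: 83.6
```

>>> carry_out(deltas=[[0,0,0,0,0,0,0.3],[0,0,0,0,0,0,0.3],[0,0,0,0,0,0,0.3]])

```text
t: 17.4
position: [0.5253, -0.2727, 0.2163]
tcp_rot: [0.091, 2.625, -0.021]
contact_force: [1.1, 1.0, -8.1]
opening: 0.514
grip_force: 83.6
```

```bash
python3 - <<'E'
from h import *
st(); w=-.217
y=np.array([-np.sin(w),np.cos(w),0]); x=np.array([np.cos(w),np.sin(w),0]); z=np.array([0,0,-1.])
for yy in (y,x):
  R=np.c_[np.cross(yy,z),yy,z]
  delta(np.array([.5372,.2683,.25]),R)
cv2.imwrite('pics/w3.png',bot.grab_frame('wrist')[:,:,::-1])
E
```

```text
{'t': 17.4, 'position': [0.525, -0.273, 0.216], 'tcp_rot': [0.091, 2.625, -0.021], 'joint_pos': [-0.628, 0.069, -0.3, 0.756, 0.266, -0.499], 'contact_force': [1.146, 0.982, -8.132], 'moment': [0.044, 1.495, 0.013], 'opening': 0.514, 'grip_force': 83.58}
delta [ 0.0291  2.7032 -0.2038  0.0511  0.6543  0.1843]
delta [ 0.0291  2.7032 -0.2038 -0.4636  0.5421 -1.7685]
```

View pics/w3.png

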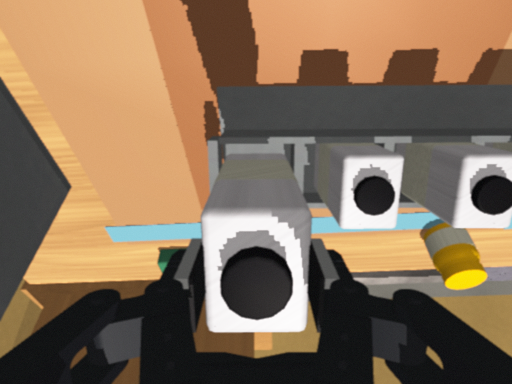

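Held clear, tin_a pulls 8.1 N (0.83 kg), so it is the full one. It sits straight in the grip. I'll raise it and move across.

>>> carry_out(deltas=[[-0.04,0,-0.07,0,0,0,0.3],[-0.1,0,-0.17,0,0,0,0.3],[-0.16,0,-0.28,0,0,0,0.3],[-0.2,0.05,-0.35,0,0,0,0.3],[-0.2,0.15,-0.36,0,0,0,0.3],[-0.2,0.3,-0.36,0,0,0,0.3],[-0.2,0.45,-0.36,0,0,0,0.3],[-0.2,0.6,-0.36,0,0,0,0.3]])

```text
t: 18.25
position: [0.5328, -0.1521, 0.2992]
tcp_rot: [0.091, 2.625, -0.021]
contact_force: [0.6, -0.1, -7.0]
opening: 0.509
grip_force: 83.6
```

>>> carry_out(deltas=[[0,0.15,0,0,0.04,0.01,0.3],[0,0.3,0,0,0.12,0.03,0.3],[0,0.45,0,0,0.2,0.06,0.3],[0,0.6,0,0.02,0.3,0.09,0.3],[0,0.75,0,0.03,0.4,0.12,0.3],[0,0.9,0,0.04,0.5,0.15,0.3],[0,0.98,0,0.05,0.6,0.17,0.3],[0,1,0,0.05,0.65,0.184,0.3]])

```text
t: 19.05
position: [0.5491, 0.0496, 0.2992]
tcp_rot: [0.334, 3.12, 0.004]
contact_force: [0.7, -1.3, -8.5]
opening: 0.51
grip_force: 83.9
```

```bash
cat >>h.py <<'E'
w=-.217
y=np.array([-np.sin(w),np.cos(w),0]); z=np.array([0,0,-1.])
BR=np.c_[np.cross(y,z),y,z]
E
python3 - <<'E'
from h import *
st(); delta(np.array([.5372,.2683,.2]),BR)
E
```

```text
{'t': 19.05, 'position': [0.549, 0.05, 0.299], 'tcp_rot': [0.334, 3.12, 0.004], 'joint_pos': [0.089, 0.328, 0.379, 1.617, 0.002, 0.303], 'contact_force': [0.699, -1.302, -8.502], 'moment': [-0.258, -0.02, -0.004], 'opening': 0.51, 'grip_force': 83.926}
delta [0.2919 1.0547 0.4983 0.0038 0.0048 0.0043]
```

>>> carry_out(deltas=[[0.04,0.12,0,0,0,0,0.3],[0.08,0.28,0.05,0,0,0,0.3],[0.12,0.44,0.1,0,0,0,0.3],[0.17,0.6,0.18,0,0,0,0.3],[0.22,0.76,0.26,0,0,0,0.3],[0.26,0.9,0.34,0,0,0,0.3],[0.29,0.98,0.4,0.004,0.005,0.004,0.3],[0.29,1,0.42,0.004,0.005,0.004,0.3]])

```text
t: 19.85
position: [0.5331, 0.2571, 0.2135]
tcp_rot: [-0.339, -3.122, 0.003]
contact_force: [-0.1, -0.6, -7.2]
opening: 0.511
grip_force: 85.4
```

>>> carry_out(deltas=[[0,0.05,0.05,0,0,0,0.3],[0,0.05,0.08,0,0,0,0.3],[0,0.05,0.08,0,0,0,0.3],[0,0.05,0.08,0,0,0,0.3]])

```text
t: 20.25
position: [0.5362, 0.2627, 0.2002]
tcp_rot: [0.346, 3.121, -0.005]
contact_force: [1.0, -0.3, -7.3]
opening: 0.513
grip_force: 85.4
```

```bash
python3 - <<'E'
from h import *
st(); delta(np.array([.5372,.2683,.09]),BR)
a=bot.grab_frame('top')[130:280,80:240,::-1]; b=bot.grab_frame('scene')[80:230,230:390,::-1]
cv2.imwrite('pics/t4.png',cv2.resize(np.hstack([a,b]),(800,375),interpolation=2))
E
```

```text
{'t': 20.25, 'position': [0.536, 0.263, 0.2], 'tcp_rot': [0.346, 3.121, -0.005], 'joint_pos': [0.457, 0.438, 0.287, 1.42, -0.003, 0.679], 'contact_force': [1.044, -0.323, -7.274], 'moment': [0.025, 0.028, -0.025], 'opening': 0.513, 'grip_force': 85.386}
delta [ 0.002   0.0299  0.5508 -0.0036  0.0021 -0.0053]
```

View pics/t4.png

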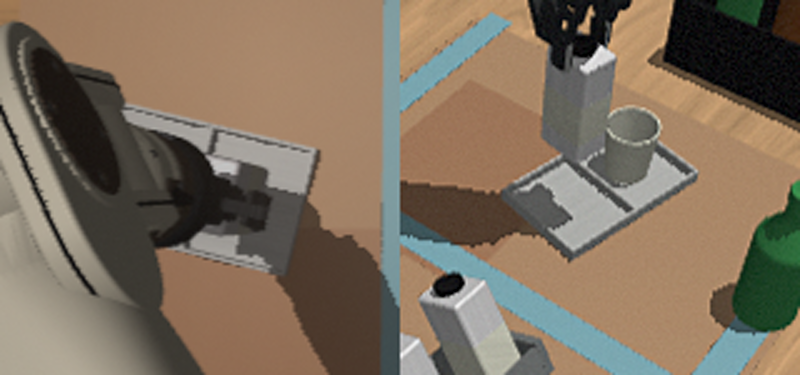

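The tin hangs upright over the free bay and the cup is clear of it. Lowering.

>>> carry_out(deltas=[[0,0.015,0.08,0,0,0,0.3],[0,0.03,0.18,0,0,0,0.3],[0,0.03,0.28,0,0,0,0.3],[0,0.03,0.36,0,0,0,0.3],[0,0.03,0.43,0,0,0,0.3],[0,0.03,0.48,0,0,0,0.3],[0,0.03,0.51,0,0,0,0.3],[0,0.03,0.53,0,0,0,0.3]])

```text
t: 21.15
position: [0.5375, 0.269, 0.0941]
tcp_rot: [0.345, 3.121, -0.004]
contact_force: [-0.2, 0.3, -8.3]
opening: 0.517
grip_force: 85.4
```

>>> carry_out(deltas=[[0,0,0,0,0,0,0.3],[0,0,0.004,0,0,0,0.3],[0,0,0.008,0,0,0,0.3],[0,0,0.012,0,0,0,0.3],[0,0,0.016,0,0,0,0.3],[0,0,0.02,0,0,0,0.3],[0,0,0.02,0,0,0,0.3],[0,0,0.02,0,0,0,0.3]])

```text
t: 21.95
position: [0.5372, 0.2691, 0.0899]
tcp_rot: [0.345, 3.122, -0.005]
contact_force: [-0.1, -0.6, -6.6]
opening: 0.515
grip_force: 85.5
```

>>> carry_out(deltas=[[0,0,0.003,0,0,0,0.3],[0,0,0.006,0,0,0,0.3],[0,0,0.009,0,0,0,0.3],[0,0,0.012,0,0,0,0.3],[0,0,0.012,0,0,0,0.3]])

```text
t: 22.45
position: [0.5372, 0.269, 0.0874]
tcp_rot: [0.345, 3.122, -0.005]
contact_force: [-0.1, 0.2, -8.1]
opening: 0.517
grip_force: 85.5
```

>>> carry_out(deltas=[[0,0,0.003,0,0,0,0.3],[0,0,0.006,0,0,0,0.3],[0,0,0.009,0,0,0,0.3],[0,0,0.009,0,0,0,0.3],[0,0,0.009,0,0,0,0.3]])

```text
t: 22.95
position: [0.5379, 0.269, 0.087]
tcp_rot: [0.345, 3.12, -0.004]
contact_force: [-1.4, -2.7, 3.5]
opening: 0.512
grip_force: 86.7
```

The tin is on the floor of the bay. I'll ease off a little, open the fingers and retreat straight up.

>>> carry_out(deltas=[[0,0,-0.004,0,0,0,0.3],[0,0,-0.004,0,0,0,0.3],[0,0,-0.004,0,0,0,0.55],[0,0,-0.004,0,0,0,0.65],[0,0,-0.004,0,0,0,0.8],[0,0,-0.004,0,0,0,0.8],[0,0,-0.004,0,0,0,0.8]], force=40)

```text
t: 23.65
position: [0.5373, 0.2693, 0.0866]
tcp_rot: [0.344, 3.121, -0.004]
contact_force: [0.1, 0.3, 0.0]
opening: 0.799
grip_force: 0.0
```

>>> carry_out(deltas=[[0,0,-0.03,0,0,0,0.8],[0,0,-0.1,0,0,0,0.8],[0,0,-0.2,0,0,0,0.8],[0,0,-0.35,0,0,0,0.8],[0,0,-0.5,0,0,0,0.8],[0,0,-0.65,0,0,0,0.8],[0,0,-0.75,0,0,0,0.8],[0,0,-0.75,0,0,0,0.8]])

```text
t: 24.45
position: [0.539, 0.2705, 0.241]
tcp_rot: [0.344, 3.115, 0.002]
contact_force: [0.5, -0.4, 0.5]
opening: 0.803
grip_force: 0.0
```

>>> carry_out(deltas=[[0.1,0,0,0,0,0,0.8],[0.3,0,0,0,0,0,0.8],[0.5,0,0,0,0,0,0.8],[0.7,0,0,0,0,0,0.8],[0.9,0,0,0,0,0,0.8],[1,0,0,0,0,0,0.8],[1,0,0,0,0,0,0.8]])

```text
t: 25.15
position: [0.3392, 0.3131, 0.2358]
tcp_rot: [-0.339, -3.123, 0.006]
contact_force: [0.3, 0.0, 0.3]
opening: 0.802
grip_force: 0.0
```

```bash
python3 - <<'E'
from h import *
st()
a=bot.grab_frame('top')[:,:,::-1]; b=bot.grab_frame('scene')[:,:,::-1]
cv2.imwrite('pics/t5.png',cv2.resize(np.hstack([a[110:290,90:450],b[80:260,150:510]]),(800,200),interpolation=2) if 0 else np.vstack([cv2.resize(a[120:255,90:450],(800,300),interpolation=2),cv2.resize(b[100:235,150:510],(800,300),interpolation=2)]))
E
```

```text
{'t': 25.15, 'position': [0.339, 0.313, 0.236], 'tcp_rot': [-0.339, -3.123, 0.006], 'joint_pos': [0.747, 0.154, -0.01, 1.41, -0.002, 0.964], 'contact_force': [0.327, 0.045, 0.254], 'moment': [0.03, -0.06, 0.004], 'opening': 0.802, 'grip_force': 0.0}
```

View pics/t5.png

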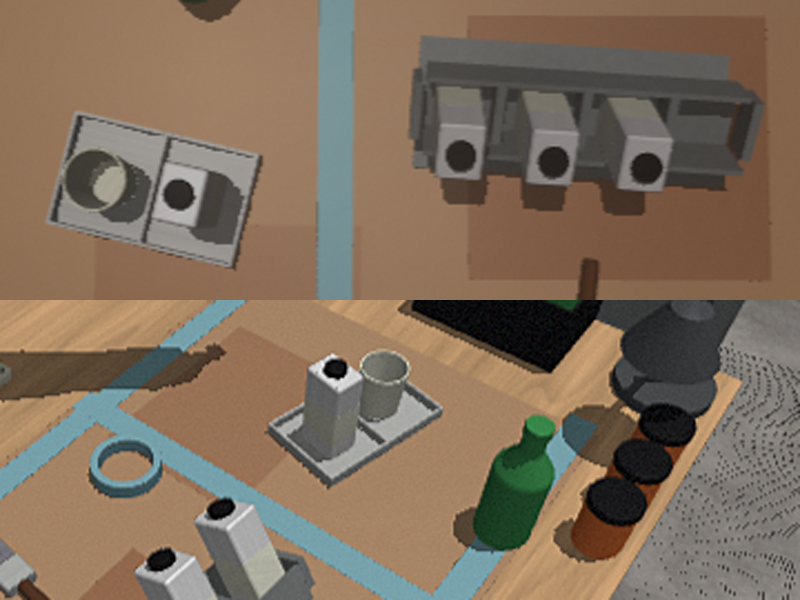

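The tin stands upright inside the free bay, with its cap at (180,194). The cup has not moved, and the other three tins are seated. Handing in.

```bash
python3 -c "
from station import bot
print(bot.finish_job())"
```

```text
the job is handed in; nothing more can be done
None
```

The full tin was tin_a (about 0.83 kg): it now stands upright in the free bay, the other three are seated in their pockets, the cup is undisturbed, and the job was handed in at about 25 s; no verdict came back.

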